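# Set out the sample preparation station on the bench mat

### The job

Set out the blue mat for the next extraction: the white beaker in the middle of the stirrer's black plate with the green cover centred on top of it, the red-capped metal cell in the middle of the white tile, the gold-lidded jar exactly halfway between the stirrer and the tile, and the amber bottle straight behind the jar (on the side away from the robot, square to the mat) with a gap of about 3 cm between the two. Leave everything standing upright and let go of; tip nothing over on the way, and do not shift the white bottle or the computer mouse.

Things in the scene. Friction and masses are not known exactly. Their poses are not given: they have to be found in the camera images.
- mat: blue bench mat with a black border, fixed, 220 mm deep (x) by 500 mm wide (y), 3 mm thick. Its origin is on its underside at the point exactly halfway between the stirrer and the tile, 15 mm nearer the robot than the mat's own centre. Its x axis points straight away from the robot's side of the mat (this is 'behind'), y to its left. It lies turned by up to 7 degrees.
- stirrer: white magnetic stirrer, fixed on the mat at its left or right end, 170 mm from the mat's origin along the mat's y. Casing 140 mm deep by 120 mm wide by 44 mm high, reaching 80 mm towards the robot and 60 mm away from it, from the origin; a control knob sticks out of the front. Round black plate of 104 mm diameter on top. The origin is under the plate's centre at the level of the mat's top; the plate's top is 50 mm above the origin.
- tile: white square ceramic tile, 100 x 100 x 6 mm, fixed on the mat at the end opposite the stirrer, 170 mm from the mat's origin along the mat's y. The origin is the centre of its underside; its top is 6 mm above.
- beaker: white plastic beaker, open at the top, straight-sided, outer diameter 56 mm, height 80 mm, wall 3 mm, 60 g. The origin is the centre of its underside, z along its axis; its turn about z does not matter.
- cover: round green beaker cover: a flat disc of 72 mm diameter and 5 mm thickness with a black cylindrical knob on it, 20 mm in diameter and 27 mm high (top 32 mm above the underside), 60 g. The origin is the centre of its underside, z along its axis; its turn about z does not matter.
- cell: extraction cell: bare aluminium cylinder with a red cap, 34 mm diameter, 92 mm high in all, 200 g. The origin is the centre of its underside, z along its axis; its turn about z does not matter.
- jar: squat white ceramic jar with a gold-coloured lid, 51 mm diameter, 42 mm high, 120 g. The origin is the centre of its underside, z along its axis; its turn about z does not matter.
- bottle: amber-brown bottle with a grey cap: body 56 mm diameter and straight up to 78 mm, then a shoulder, cap 36 mm diameter from 90 to 108 mm above the underside, 220 g. The origin is the centre of its underside, z along its axis; its turn about z does not matter.
- solvent: bystander, not to be moved: white bottle with a yellow band and a blue cap, of the same shape as the amber one, 56 mm diameter, 108 mm high. Stands off the mat, to one side. Origin: centre of its underside.
- mouse: bystander, not to be moved: black computer mouse, 105 mm long (x), 60 mm wide, 33 mm high, off the mat to one side. Origin: centre of its underside.
Mind the look-alikes: they are no part of the job. Of the things like the tile, leave any that is brown; of the rest the smaller one is meant. Of the things that look like the jar, take the one that is farthest to the robot's left at the start.

How it is judged:
By the outcome, as a careful person would: the job done as asked, in the order asked, and still so for the second after the job is handed in, with the robot touching nothing.
It also fails if it takes over 134 s, if anything falls off the work surface, if the arm or the gripper's body presses on something with over 40 N, if the wrist force passes 120 N, or if a joint passes its speed limit or range.

### The arm

A 6-joint arm with a two-finger parallel gripper is mounted at the origin on the work surface. World frame = base frame: x ahead of the robot, y to its left, z up, the work surface at z = 0. Lengths are in m, angles in degrees, forces in N, time in s.
With the tool pointing down it reaches from about 0.275 to 0.875 m from the base axis. Payload 12.5 kg.
Tool frame: the origin (TCP) lies between the finger pads; the fingertips stand 19 mm ahead of it and the grasp point (between the pads) is the TCP; z points along the fingers, y is the line along which they close (so a half turn about z gives the same grasp; the last joint's range is limited). The gripper opens to 85 mm and grips with 20 to 120 N. Pads are 22 mm wide; open, the fingers measure 114 mm over their backs; the gripper's body (76 mm by 85 mm) begins 54 mm behind the grasp point. The pads swing forward as they close: fully open they stand 13 mm farther back than shut.
Start: joints at [-4.847, 20.094, 94.641, -0, 65.266, -4.847], TCP at [0.55, 0, 0.25] pointing down, gripper open.
Joint ranges: [-157.81, 157.81], [-45, 120.19], [0.68, 151.7], [-89.99, 269.99], [4.06, 180], [-164.3, 164.3]. Speed limits (degrees/s): [127.2, 127.2, 159.86, 180, 180, 180].

### API

Orientations are given as a 3x3 rotation matrix whose columns are the frame's x, y, z axes.
In Python, from rig import robot gives the robot as it stands. The module is installed in compiled form; this text tells all that it offers.
- The arm moves only by the tool move_arm, never from a script. Its argument "rows" is a list of rows, each a list of 3 entries, a list of its own where there are three numbers: the finger opening in mm, from 0 to 85.4, then the shift along the tool's x, y, z in mm, then the turn, a rotation vector about the tool's x, y, z in rad. A call has 1 to 8 rows; each row shifts and turns the commanded pose from where the row before left it, along the tool's axes as they then stand; what a row does not reach is not made up. A row lasts 1/12 s, in which the tool goes at most 41.7 mm and 7.16 degrees, less where a joint would pass 70% of its speed; a pose out of reach is approached as far as the arm can. A call is refused whole if a number of a shift passes 41.7 or a number of a turn 0.125, either way. A call with a gripper value outside its range is refused whole. The fingers move at their own pace and stop on an object; "newtons" is the grip in N (left out, the last holds). Time passes only in rows, so rows that do not move let the fingers close. It gives the time, the measured TCP pose, the force, the opening and the grip force at its end, in the units of the state.
- robot.sense(): the state, without advancing time (a new reading comes with each control period).
- robot.capture(name): name is "scene" or "side" or "wrist"; returns a dict with "pixels" (384x512x3 uint8, red, green, blue), "fovy" (degrees; the focal length in pixels is half the picture's height over the tangent of half this angle, whatever the lens; pixels are square), "cx", "cy" (the principal point, pixels), "D" ([k1, k2, p1, p2, k3] as OpenCV has them; the pictures are not rectified), "rvec" (rotation vector, rad) and "tvec" (3), from world to camera coordinates, as OpenCV has them. Camera axes: x right, y down, z forward; pixel columns grow to the right and rows downward; lengths in m; the calibration is good to about 2 mm. A picture is of the moment at which its call begins. There is no depth.
- robot.hand_in(): hands the job in; it is judged then, once.
The state is a dict: "clock": time; "qpos": joint angles; "qvel": joint speeds; "tau": joint torques, N m; "ee_pos": TCP position; "ee_rot": TCP orientation; "contact_force": force on the tool from outside, world axes, zero at the start; "wrist_torque": the same for the moment, N m; "gripper_width": finger opening in m; "grasp_force": force on a finger pad.
Only numpy, scipy, OpenCV 4.12 (cv2) and the standard library are available. Lean on these libraries where they do the work, as an engineer would, in place of code of your own. Each camera call takes 0.05 s, during which the arm holds its last target. There are 200 camera calls.

## Working session

There is one attempt and no reset: what is moved stays moved. The work goes in short steps, Python scripts to look and compute and a tool call to move; the robot and the scene stay as the last step left them, time stands still between calls to the robot, and variables do not carry over. Pictures are saved under pics/ and viewed, at most 16 in all, crops included, and the job is handed in when it is done.

Besides the shell and the picture viewer there is one more tool, called after "Emit:" by a JSON object that holds its "fn" and its "kwargs", one argument or row to a line. move_arm: Moves the arm, as the interface text tells. Its arguments: {"type":"object","properties":{"rows":{"type":"array"},"newtons":{"type":"number"}},"required":["rows"]}

```bash
mkdir -p pics
cat > h.py <<'E'
import numpy as np, cv2
from rig import robot
def cap(n,name=None):
    c=robot.capture(n); 
    if name: cv2.imwrite('pics/%s.png'%name,c['pixels'][:,:,::-1])
    f=192/np.tan(np.radians(c['fovy'])/2)
    c['K']=np.array([[f,0,c['cx']],[0,f,c['cy']],[0,0,1.]]); c['D']=np.array(c['D'],float)
    c['R']=cv2.Rodrigues(np.array(c['rvec'],float))[0]; c['t']=np.array(c['tvec'],float).ravel()
    return c
def ray(c,uv,z):
    p=cv2.undistortPoints(np.array(uv,float).reshape(-1,1,2),c['K'],c['D']).reshape(-1,2)
    d=np.c_[p,np.ones(len(p))]@c['R']; o=-c['R'].T@c['t']
    return o+d*((z-o[2])/d[:,2])[:,None]
def proj(c,P):
    return cv2.projectPoints(np.array(P,float).reshape(-1,1,3),np.array(c['rvec'],float),c['t'],c['K'],c['D'])[0].reshape(-1,2)
E
python3 - <<'E'
from h import *
for n in ('scene','side','wrist'):
    c=cap(n,n+'0'); print(n,(-c['R'].T@c['t']).round(3),c['R'][2].round(2),c['fovy'])
s=robot.sense(); print(s['clock'],s['ee_pos'],s['ee_rot'],s['gripper_width'],s['contact_force'])
a=[cv2.imread('pics/%s0.png'%n) for n in('scene','side')]
cv2.imwrite('pics/both.png',cv2.resize(np.vstack(a),(512,768))[:, :])
E
```

```text
scene [1.211 0.423 1.231] [-0.51 -0.28 -0.81] 45.63106771889247
side [ 0.189 -0.804  1.089] [ 0.2   0.6  -0.77] 45.06257205145766
wrist [0.551 0.071 0.374] [-0.   -0.28 -0.96] 59.53831146506591
0.15 [5.49758628e-01 4.66318757e-05 2.49879430e-01] [[-1.45643231e-05  9.99999578e-01 -9.18152156e-04]
 [ 9.99999997e-01  1.46393981e-05  8.17607833e-05]
 [ 8.17741901e-05 -9.18150962e-04 -9.99999575e-01]] 0.0854025135463667 [-0.09265565 -0.08904621 -0.05530297]
```

View pics/scene0.png

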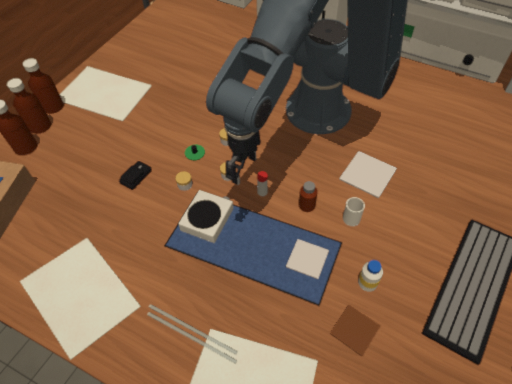

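View pics/side0.png

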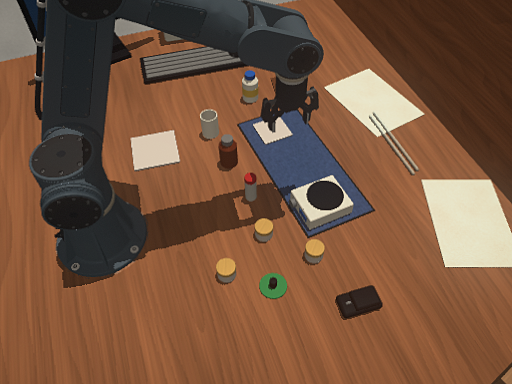

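The scene view shows three gold-lid jars at (184,181), (225,136) and (227,169). The tile-like things are a white one on the mat at (308,258), a larger white one at (368,173) and a brown one at (355,330). The amber bottle is at (308,196), with three other brown bottles at the far left. The beaker is at (354,211), the cell at (262,184), the cover at (195,153) and the solvent at (371,276). Scene right and side-view far are both +y.

```bash
cat > seg.py <<'E'
from h import *
def blobs(c,lo,hi,amin=25,roi=None):
    hsv=cv2.cvtColor(c['pixels'],cv2.COLOR_RGB2HSV)
    m=cv2.inRange(hsv,lo,hi)
    if roi: 
        k=np.zeros_like(m); k[roi[1]:roi[3],roi[0]:roi[2]]=1; m*=k
    m=cv2.morphologyEx(m,cv2.MORPH_CLOSE,np.ones((3,3)))
    cs,_=cv2.findContours(m,cv2.RETR_EXTERNAL,cv2.CHAIN_APPROX_NONE)
    out=[]
    for k in sorted(cs,key=cv2.contourArea,reverse=True):
        if cv2.contourArea(k)<amin: continue
        M=cv2.moments(k); out.append((M['m10']/M['m00'],M['m01']/M['m00'],M['m00'],k))
    return out
E
python3 - <<'E'
from seg import *
C={n:cap(n) for n in('scene','side')}
S={'gold':((12,110,120),(25,255,255),.042,40),'red':((0,150,90),(6,255,255),.092,15),'green':((50,120,60),(80,255,255),.005,60),
'bluemat':((105,80,30),(125,255,140),.003,500),'white':((0,0,170),(180,60,255),.009,60),'black':((0,0,0),(180,255,40),.053,100)}
R={'scene':(120,120,400,320),'side':(120,70,400,320)}
for k,(lo,hi,z,a) in S.items():
    for n,c in C.items():
        for b in blobs(c,lo,hi,a,R[n])[:6]:
            print(k,n,[round(v) for v in b[:3]],cv2.boundingRect(b[3]),ray(c,[b[:2]],z)[0].round(4))
E
```

```text
gold scene [261, 223, 36121] (120, 120, 280, 200) [0.5684 0.0603 0.042 ]
gold scene [267, 134, 360] (256, 120, 29, 38) [ 0.232  -0.0949  0.042 ]
gold scene [246, 166, 73] (240, 158, 13, 19) [ 0.3955 -0.0906  0.042 ]
gold scene [253, 178, 58] (248, 172, 9, 13) [ 0.431  -0.0453  0.042 ]
gold side [280, 254, 26210] (120, 70, 280, 250) [ 0.4399 -0.242   0.042 ]
gold side [178, 137, 8488] (120, 70, 137, 144) [0.2871 0.2633 0.042 ]
gold side [390, 77, 202] (374, 70, 26, 21) [1.069  0.2981 0.042 ]
gold side [262, 85, 140] (254, 70, 19, 31) [0.6249 0.4147 0.042 ]
gold side [242, 210, 140] (234, 198, 19, 22) [ 0.3912 -0.0765  0.042 ]
gold side [224, 123, 68] (219, 111, 12, 23) [0.4453 0.2757 0.042 ]
red scene [262, 176, 76] (258, 171, 10, 11) [ 0.4404 -0.004   0.092 ]
red side [249, 177, 67] (244, 172, 12, 10) [ 0.4357 -0.0093  0.092 ]
green scene [195, 153, 166] (185, 145, 20, 15) [ 0.4014 -0.2957  0.005 ]
green side [273, 286, 498] (260, 274, 27, 25) [ 0.3965 -0.3034  0.005 ]
bluemat scene [267, 253, 7763] (167, 206, 173, 98) [0.6321 0.1148 0.003 ]
bluemat side [302, 161, 4398] (239, 110, 1
[... 612 characters left out ...]
272, 131, 464] (253, 117, 39, 27) [0.5908 0.219  0.009 ]
black scene [204, 214, 592] (189, 202, 31, 26) [ 0.6279 -0.1071  0.053 ]
black scene [246, 144, 548] (228, 120, 38, 46) [ 0.32   -0.1318  0.053 ]
black scene [135, 175, 412] (120, 162, 31, 27) [ 0.6031 -0.3881  0.053 ]
black scene [232, 173, 100] (227, 164, 12, 20) [ 0.4499 -0.1098  0.053 ]
black side [288, 101, 1216] (262, 77, 56, 53) [0.6752 0.2898 0.053 ]
black side [325, 195, 763] (307, 181, 36, 29) [ 0.6236 -0.114   0.053 ]
black side [173, 76, 270] (142, 70, 78, 14) [0.3415 0.5611 0.053 ]
black side [361, 308, 152] (336, 287, 46, 31) [ 0.5637 -0.4501  0.053 ]
black side [126, 218, 118] (120, 204, 16, 31) [ 0.0795 -0.0008  0.053 ]
```

Run:
```python
from h import *
C={n:cap(n) for n in('scene','side')}
for n,name,uv,z in [('scene','jarA',(184,178),.042),('scene','jarB',(225,133),.042),('scene','jarC',(226,167),.042),('side','jar1',(264,226),.042),('side','jar2',(315,245),.042),('side','jar3',(226,265),.042),
 ('scene','beakertop',(355,204),.08),('side','beakertop',(209,115),.08),('scene','bottlecap',(309,185),.108),('side','bottlecap',(228,140),.108),('scene','solvent',(375,265),.108),('side','solvent',(250,74),.108)]:
    print(n,name,ray(C[n],[uv],z)[0].round(3))
a=C['scene']['pixels'][110:230,160:400]; b=C['side']['pixels'][90:310,150:350]
cv2.imwrite('pics/c1.png',np.vstack([cv2.resize(a[:,:,::-1],(600,300),interpolation=cv2.INTER_CUBIC),cv2.copyMakeBorder(cv2.resize(b[:,:,::-1],(272,300),interpolation=cv2.INTER_CUBIC),0,0,0,328,0)]))
```

```text
scene jarA [ 0.533 -0.245  0.042]
scene jarB [ 0.299 -0.229  0.042]
scene jarC [ 0.43  -0.147  0.042]
side jar1 [ 0.429 -0.147  0.042]
side jar2 [ 0.535 -0.248  0.042]
side jar3 [ 0.297 -0.226  0.042]
scene beakertop [0.398 0.293 0.08 ]
side beakertop [0.4   0.288 0.08 ]
scene bottlecap [0.416 0.146 0.108]
side bottlecap [0.418 0.134 0.108]
scene solvent [0.579 0.416 0.108]
side solvent [0.58  0.406 0.108]
```

View pics/c1.png

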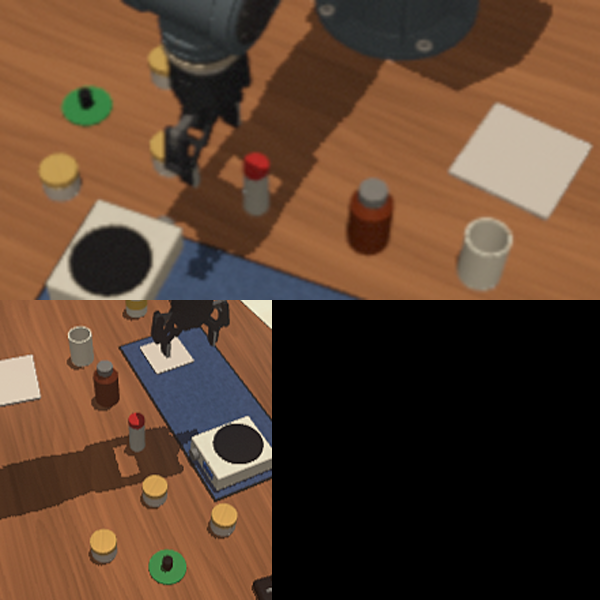

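The crop shows the chosen jar, farthest to the left, at scene (226,167) with the gripper partly over it, plus the cell, bottle, beaker and cover. I'll go above the beaker first.

Emit:
{"fn": "move_arm", "kwargs": {
  "rows": [
    [85, [29.1, -15.1, 0], [0, 0, 0]],
    [85, [29.1, -15.1, 0], [0, 0, 0]],
    [85, [29.1, -15.1, 0], [0, 0, 0]],
    [85, [29.1, -15.1, 0], [0, 0, 0]],
    [85, [29.1, -15.1, 0], [0, 0, 0]],
    [85, [29.1, -15.1, 0], [0, 0, 0]],
    [85, [29.1, -15.1, 0], [0, 0, 0]],
    [85, [29.1, -15.1, 0], [0, 0, 0]]
  ],
  "newtons": 30
}}

```text
clock: 1.02
ee_pos: [0.4282, 0.2341, 0.2504]
ee_rot: [[0.0, 1.0, 0.0], [1.0, -0.0, 0.0], [0.0, 0.0, -1.0]]
contact_force: [0.9, 0.1, 0.1]
gripper_width: 0.0844
grasp_force: 0.0
```

Emit:
{"fn": "move_arm", "kwargs": {
  "rows": [
    [85, [29.1, -15.1, 10], [0, 0, 0]],
    [85, [29.1, -15.1, 10], [0, 0, 0]],
    [85, [0, 0, 10], [0, 0, 0]],
    [85, [0, 0, 0], [0, 0, 0]],
    [85, [0, 0, 0], [0, 0, 0]]
  ]
}}

```text
clock: 1.43
ee_pos: [0.399, 0.2907, 0.2201]
ee_rot: [[-0.0, 1.0, -0.001], [1.0, 0.0, -0.001], [-0.001, -0.001, -1.0]]
contact_force: [0.0, -0.1, 0.2]
gripper_width: 0.0847
grasp_force: 0.0
```

Run:
```python
from h import *
s=robot.sense(); print(s['clock'],s['ee_pos'].round(4) if hasattr(s['ee_pos'],'round') else s['ee_pos'],np.array(s['ee_rot']).round(3).tolist(),s['contact_force'])
C={n:cap(n,n+'1') for n in('scene','side','wrist')}
print(proj(C['wrist'],[[.399,.291,.08],[.399,.291,0]]).round())
# stirrer / tile in scene+side, unobstructed now
from seg import *
for n in ('scene','side'):
  for k,lo,hi,z in(('white',(0,0,170),(180,60,255),.009),('black',(0,0,0),(180,255,40),.053)):
    for b in blobs(C[n],lo,hi,300,(170,100,400,300)): print(k,n,[round(v,1) for v in b[:3]],ray(C[n],[b[:2]],z)[0].round(4), ray(C[n],[cv2.fitEllipse(b[3])[0]],z)[0].round(4))
```

```text
1.4333 [0.399  0.2907 0.2201] [[-0.0, 1.0, -0.001], [1.0, 0.0, -0.001], [-0.001, -0.001, -1.0]] [ 0.03377667 -0.07634512  0.20497538]
[[257. 182.]
 [257. 163.]]
white scene [307.2, 258.2, 915.0] [0.596  0.2299 0.009 ] [0.5962 0.23   0.009 ]
white scene [378.9, 176.8, 609.0] [0.2071 0.3146 0.009 ] [0.2058 0.3149 0.009 ]
white scene [208.1, 211.1, 509.0] [ 0.5903 -0.121   0.009 ] [ 0.6008 -0.1259  0.009 ]
black scene [203.9, 214.0, 595.0] [ 0.6277 -0.1071  0.053 ] [ 0.6277 -0.1071  0.053 ]
black scene [367.5, 153.9, 384.5] [0.1684 0.252  0.053 ] [0.1639 0.2512 0.053 ]
white side [375.5, 113.7, 1372.5] [0.9516 0.1759 0.009 ] [0.9488 0.1767 0.009 ]
white side [317.0, 201.1, 621.0] [ 0.6115 -0.0971  0.009 ] [ 0.631  -0.0883  0.009 ]
white side [272.0, 129.5, 589.5] [0.593 0.225 0.009] [0.5927 0.2251 0.009 ]
black side [324.8, 195.1, 763.0] [ 0.6236 -0.114   0.053 ] [ 0.6236 -0.114   0.053 ]
```

View pics/wrist1.png

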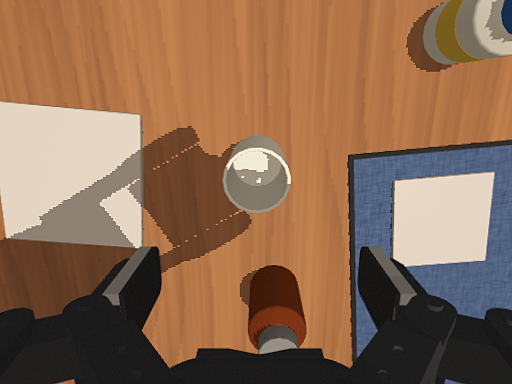

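The wrist view shows the beaker rim at about (257,180), against a predicted (257,182). The fingers straddle it, so I can descend and grip.

Emit:
{"fn": "move_arm", "kwargs": {
  "rows": [
    [85, [0, 0, 25], [0, 0, 0]],
    [85, [0, 0, 35], [0, 0, 0]],
    [85, [0, 0, 35], [0, 0, 0]],
    [85, [0, 0, 35], [0, 0, 0]],
    [85, [0, 0, 25], [0, 0, 0]],
    [85, [0, 0, 13], [0, 0, 0]],
    [85, [0, 0, 0], [0, 0, 0]],
    [50, [0, 0, 0], [0, 0, 0]]
  ]
}}

```text
clock: 2.25
ee_pos: [0.3996, 0.2906, 0.0526]
ee_rot: [[0.001, 1.0, -0.0], [1.0, -0.001, -0.0], [-0.0, -0.0, -1.0]]
contact_force: [0.5, -0.1, 0.1]
gripper_width: 0.0753
grasp_force: 0.0
```

Emit:
{"fn": "move_arm", "kwargs": {
  "rows": [
    [50, [0, 0, 0], [0, 0, 0]],
    [50, [0, 0, 0], [0, 0, 0]],
    [50, [0, 0, 0], [0, 0, 0]],
    [50, [0, 0, 0], [0, 0, 0]],
    [50, [0, 0, 0], [0, 0, 0]]
  ]
}}

```text
clock: 2.67
ee_pos: [0.3999, 0.2914, 0.0538]
ee_rot: [[0.0, 1.0, 0.003], [1.0, -0.0, 0.001], [0.001, 0.003, -1.0]]
contact_force: [0.6, -1.9, 7.9]
gripper_width: 0.0542
grasp_force: 32.3
```

Run:
```python
from seg import *
s=robot.sense(); print(s['ee_pos'],s['gripper_width'],s['grasp_force'],s['contact_force'])
# tile in stored wrist1 needs calibration at that pose: rebuild from fixed hand-eye now
c=cap('wrist','wrist2'); R=np.array(s['ee_rot']); o=-c['R'].T@c['t']
print('cam in tool',R.T@(o-s['ee_pos']))
c['t']=-c['R']@(o+np.array([.399,.2907,.2201])-s['ee_pos'])
c['pixels']=cv2.imread('pics/wrist1.png')[:,:,::-1].copy()
for b in blobs(c,(0,0,170),(180,60,255),3000,(360,150,512,300)):
    q=cv2.boxPoints(cv2.minAreaRect(b[3])); P=ray(c,q,.009); print(b[:3],ray(c,[b[:2]],.009),P.round(4).tolist())
    q=cv2.approxPolyDP(b[3],8,True).reshape(-1,2); P=ray(c,q,.009); print(P.round(4).tolist(),P.mean(0))
```

```text
[0.39993696 0.29135285 0.05384881] 0.054198240685999516 32.291615987196565 [ 0.60596613 -1.91884671  7.8606239 ]
cam in tool [ 0.07125136  0.00085733 -0.12369373]
(441.7645732094892, 218.8619261446351, 8128.5) [[0.59417488 0.23266046 0.009     ]] [[0.532, 0.2757, 0.009], [0.6385, 0.2841, 0.009], [0.6646, 0.1862, 0.009], [0.5499, 0.1756, 0.009]]
[[0.6389, 0.2825, 0.009], [0.5403, 0.2742, 0.009], [0.5478, 0.1878, 0.009], [0.5633, 0.1769, 0.009], [0.6459, 0.1846, 0.009]] [0.58723276 0.22119883 0.009     ]
```

The beaker is gripped (54 mm, 32 N). I'll lift it and carry it over the plate.

Emit:
{"fn": "move_arm", "kwargs": {
  "rows": [
    [50, [0, 0, -10], [0, 0, 0]],
    [50, [0, 0, -30], [0, 0, 0]],
    [50, [0, 0, -35], [0, 0, 0]],
    [50, [0, 0, -35], [0, 0, 0]],
    [50, [-14.4, 8.1, -30], [0, 0, 0]],
    [50, [-28.7, 16.1, 0], [0, 0, 0]],
    [50, [-28.7, 16.1, 0], [0, 0, 0]],
    [50, [-28.7, 16.1, 0], [0, 0, 0]]
  ]
}}

```text
clock: 3.38
ee_pos: [0.4559, 0.1895, 0.1942]
ee_rot: [[-0.001, 1.0, 0.003], [1.0, 0.001, 0.001], [0.001, 0.003, -1.0]]
contact_force: [0.3, 0.0, -0.4]
gripper_width: 0.0543
grasp_force: 32.0
```

Emit:
{"fn": "move_arm", "kwargs": {
  "rows": [
    [50, [-28.7, 16.1, 0], [0, 0, 0]],
    [50, [-28.7, 16.1, 0], [0, 0, 0]],
    [50, [-28.7, 16.1, 0], [0, 0, 0]],
    [50, [-28.7, 16.1, 0], [0, 0, 0]],
    [50, [-28.7, 16.1, 0], [0, 0, 0]],
    [50, [-28.7, 16.1, 0], [0, 0, 0]],
    [50, [-28.7, 16.1, 0], [0, 0, 0]],
    [50, [-28.7, 16.1, 0], [0, 0, 0]]
  ]
}}

```text
clock: 4.05
ee_pos: [0.5847, -0.0407, 0.1937]
ee_rot: [[0.0, 1.0, 0.001], [1.0, -0.0, -0.0], [-0.0, 0.001, -1.0]]
contact_force: [-0.1, 0.5, -0.0]
gripper_width: 0.0541
grasp_force: 32.0
```

Emit:
{"fn": "move_arm", "kwargs": {
  "rows": [
    [50, [-28.7, 16.1, 0], [0, 0, 0]],
    [50, [-28.7, 16.1, 0], [0, 0, 0]],
    [50, [-14.4, 8.1, 0], [0, 0, 0]],
    [50, [0, 0, 0], [0, 0, 0]],
    [50, [0, 0, 0], [0, 0, 0]]
  ]
}}

```text
clock: 4.47
ee_pos: [0.6244, -0.1114, 0.193]
ee_rot: [[0.001, 1.0, 0.0], [1.0, -0.001, 0.0], [0.0, 0.0, -1.0]]
contact_force: [-0.8, 0.7, -1.5]
gripper_width: 0.0544
grasp_force: 32.0
```

Run:
```python
from seg import *
s=robot.sense(); print(s['clock'],s['ee_pos'],s['gripper_width'],s['grasp_force'],s['contact_force'])
for n in ('wrist','side','scene'):
  c=cap(n,n+'3')
  for b in blobs(c,(0,0,0),(180,255,40),300,(150,30,400,250)): 
    e=cv2.fitEllipse(cv2.convexHull(b[3])); print(n,b[:3],cv2.boundingRect(b[3]),ray(c,[e[0]],.053)[0].round(4))
```

```text
4.4667 [ 0.62435327 -0.11135566  0.19300064] 0.054394314660534224 32.020355416461825 [-0.77924038  0.66265313 -1.50963202]
wrist (221.36263736263737, 171.05619047619047, 2275.0) (196, 138, 75, 76) [ 0.6259 -0.147   0.053 ]
side (328.6974266184157, 142.27000402090871, 829.0) (308, 117, 50, 52) [0.7366 0.0742 0.053 ]
side (324.76624528720333, 195.26524728321132, 751.5) (307, 181, 36, 29) [ 0.6236 -0.1139  0.053 ]
side (161.60345611641654, 37.27239654388358, 366.5) (150, 30, 30, 18) [0.3547 0.8295 0.053 ]
scene (342.077694235589, 61.56576223166612, 1529.5) (316, 30, 53, 72) [-0.2294  0.0025  0.053 ]
scene (197.66903914590748, 159.4763599389934, 983.5) (178, 126, 37, 72) [ 0.4609 -0.2446  0.053 ]
scene (204.229055258467, 214.6295306001188, 561.0) (189, 201, 31, 27) [ 0.6265 -0.1073  0.053 ]
```

View pics/wrist3.png

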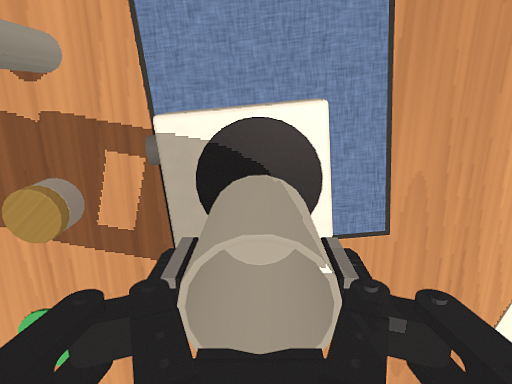

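The wrist view shows the beaker in the fingers with its rim centre at about (259,300). The black plate spans columns 196 to 322 with its top edge at row 117.

Run:
```python
from h import *
c=cap('wrist')
P=ray(c,[(259,117),(196,178),(322,176),(213,138),(304,138),(200,160),(318,160)],.053);print(P.round(4))
A=np.c_[2*P[:,:2],np.ones(len(P))]; x=np.linalg.lstsq(A,(P[:,:2]**2).sum(1),rcond=None)[0]; print(x[:2],np.sqrt(x[2]+x[0]**2+x[1]**2))
# beaker rim in hand
z=robot.sense()['ee_pos'][2]-.0538+.0010+.08
print(z,ray(c,[(259,236),(180,300),(340,300)],z).round(4))
```

```text
[[ 0.6249 -0.0571  0.053 ]
 [ 0.574  -0.1055  0.053 ]
 [ 0.6758 -0.1037  0.053 ]
 [ 0.589  -0.0732  0.053 ]
 [ 0.6601 -0.0731  0.053 ]
 [ 0.578  -0.0907  0.053 ]
 [ 0.6719 -0.0906  0.053 ]]
[ 0.62490521 -0.10857118] 0.05065605723899105
0.2200145079704124 [[ 0.6249 -0.0818  0.22  ]
 [ 0.5989 -0.1046  0.22  ]
 [ 0.6517 -0.1046  0.22  ]]
```

Emit:
{"fn": "move_arm", "kwargs": {
  "rows": [
    [50, [1, 0.5, 20], [0, 0, 0]],
    [50, [0, 0, 25], [0, 0, 0]],
    [50, [0, 0, 20], [0, 0, 0]],
    [50, [0, 0, 10], [0, 0, 0]],
    [50, [0, 0, 6], [0, 0, 0]],
    [50, [0, 0, 3], [0, 0, 0]],
    [50, [0, 0, 1.5], [0, 0, 0]],
    [50, [0, 0, 0], [0, 0, 0]]
  ]
}}

```text
clock: 5.33
ee_pos: [0.6254, -0.1099, 0.1075]
ee_rot: [[-0.0, 1.0, 0.001], [1.0, 0.0, -0.0], [-0.0, 0.001, -1.0]]
contact_force: [0.6, 0.1, -0.3]
gripper_width: 0.0543
grasp_force: 32.0
```

Emit:
{"fn": "move_arm", "kwargs": {
  "rows": [
    [50, [0, 0, 1], [0, 0, 0]],
    [50, [0, 0, 0], [0, 0, 0]]
  ]
}}

```text
clock: 5.5
ee_pos: [0.6255, -0.11, 0.1069]
ee_rot: [[0.0, 1.0, 0.002], [1.0, -0.0, -0.0], [-0.0, 0.002, -1.0]]
contact_force: [-0.6, -0.3, 3.8]
gripper_width: 0.0547
grasp_force: 32.3
```

Emit:
{"fn": "move_arm", "kwargs": {
  "rows": [
    [58, [0, 0, 0], [0, 0, 0]],
    [64, [0, 0, 0], [0, 0, 0]],
    [85, [0, 0, 0], [0, 0, 0]],
    [85, [0, 0, 0], [0, 0, 0]],
    [85, [0, 0, 0], [0, 0, 0]],
    [85, [0, 0, -15], [0, 0, 0]],
    [85, [0, 0, -30], [0, 0, 0]],
    [85, [0, 0, -40], [0, 0, 0]]
  ]
}}

```text
clock: 6.17
ee_pos: [0.6236, -0.1096, 0.1892]
ee_rot: [[0.0, 1.0, -0.005], [1.0, -0.0, 0.001], [0.001, -0.005, -1.0]]
contact_force: [-0.1, -0.2, -0.8]
gripper_width: 0.0848
grasp_force: 0.0
```

Emit:
{"fn": "move_arm", "kwargs": {
  "rows": [
    [85, [0, 0, -40], [0, 0, 0]],
    [85, [0, 0, 0], [0, 0, 0]],
    [85, [0, 0, 0], [0, 0, 0]]
  ]
}}

```text
clock: 6.42
ee_pos: [0.6259, -0.1101, 0.2332]
ee_rot: [[-0.0, 1.0, 0.005], [1.0, 0.0, -0.001], [-0.001, 0.005, -1.0]]
contact_force: [-0.3, 0.2, -1.2]
gripper_width: 0.0851
grasp_force: 0.0
```

Run:
```python
from h import *
s=robot.sense(); print(s['clock'],s['ee_pos'])
c=cap('wrist','wrist4')
print(proj(c,[[.625,-.1095,.053],[.625,-.1095,.133],[.597,-.1095,.133],[.653,-.1095,.133],[.625,-.0815,.133],[.625,-.1375,.133]]).round(1))
```

```text
6.4167 [ 0.6258638  -0.11006706  0.23322903]
[[256.3 171.2]
 [255.9 197.2]
 [215.8 197.2]
 [295.9 197.2]
 [255.8 157.7]
 [256.  234.2]]
```

View pics/wrist4.png

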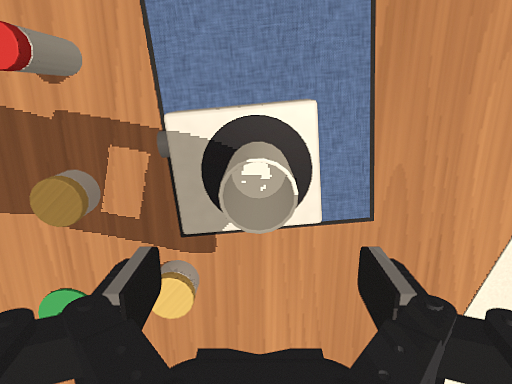

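The beaker stands on the plate: rim centre about (258,196), plate columns 202 to 312, so they are concentric. Next is the cover.

Emit:
{"fn": "move_arm", "kwargs": {
  "rows": [
    [85, [-10, -12, 0], [0, 0, 0]],
    [85, [-21, -25, 0], [0, 0, 0]],
    [85, [-23, -28, 0], [0, 0, 0]],
    [85, [-23, -28, 0], [0, 0, 0]],
    [85, [-23, -28, 0], [0, 0, 0]],
    [85, [-23, -28, 0], [0, 0, 0]],
    [85, [-23, -28, 0], [0, 0, 0]],
    [85, [-23, -28, 0], [0, 0, 0]]
  ]
}}

```text
clock: 7.13
ee_pos: [0.4179, -0.2792, 0.2292]
ee_rot: [[-0.0, 1.0, -0.002], [1.0, 0.0, 0.002], [0.002, -0.002, -1.0]]
contact_force: [-0.7, -1.1, -0.4]
gripper_width: 0.0849
grasp_force: 0.0
```

Emit:
{"fn": "move_arm", "kwargs": {
  "rows": [
    [85, [-20, -22, 20], [0, 0, 0]],
    [85, [0, 0, 30], [0, 0, 0]],
    [85, [0, 0, 10], [0, 0, 0]],
    [85, [0, 0, 0], [0, 0, 0]],
    [85, [0, 0, 0], [0, 0, 0]],
    [85, [0, 0, 0], [0, 0, 0]]
  ]
}}

```text
clock: 7.63
ee_pos: [0.3989, -0.2986, 0.1715]
ee_rot: [[-0.001, 1.0, 0.001], [1.0, 0.001, -0.0], [-0.0, 0.001, -1.0]]
contact_force: [1.3, -0.3, 0.6]
gripper_width: 0.0847
grasp_force: 0.0
```

Run:
```python
from seg import *
s=robot.sense(); print(s['clock'],s['ee_pos'],np.array(s['ee_rot'])[:,2])
c=cap('wrist','wrist5')
b=blobs(c,(45,100,40),(85,255,255),300)[0]
h=cv2.convexHull(b[3]); print(b[:3],cv2.boundingRect(b[3]),ray(c,[cv2.fitEllipse(h)[0]],.005))
k=blobs(c,(0,0,0),(180,255,60),60,cv2.boundingRect(b[3])[:2]+(cv2.boundingRect(b[3])[0]+cv2.boundingRect(b[3])[2],cv2.boundingRect(b[3])[1]+cv2.boundingRect(b[3])[3]))
for q in k: print(q[:3],cv2.boundingRect(q[3]))
```

```text
7.6333 [ 0.39887837 -0.29862288  0.17153725] [ 5.77669093e-04 -4.49444514e-04 -9.99999732e-01]
(255.7015165843578, 175.55241497670835, 4758.5) (216, 137, 80, 78) [[ 0.39688365 -0.2987192   0.005     ]]
(255.3131313131313, 181.87324861518408, 511.5) (244, 168, 24, 29)
```

View pics/wrist5.png

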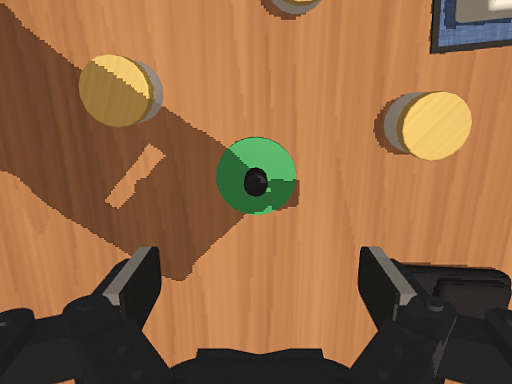

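The cover is centred at (256,176) with its knob at (255,182), and neither the mouse nor the jars are within finger range. Descending on it.

Emit:
{"fn": "move_arm", "kwargs": {
  "rows": [
    [85, [0, -1.5, 20], [0, 0, 0]],
    [60, [0, 0, 35], [0, 0, 0]],
    [60, [0, 0, 35], [0, 0, 0]],
    [60, [0, 0, 30], [0, 0, 0]],
    [60, [0, 0, 15], [0, 0, 0]],
    [60, [0, 0, 7], [0, 0, 0]],
    [40, [0, 0, 0], [0, 0, 0]],
    [30, [0, 0, 0], [0, 0, 0]]
  ]
}}

```text
clock: 8.35
ee_pos: [0.3973, -0.2992, 0.0298]
ee_rot: [[-0.001, 1.0, 0.001], [1.0, 0.001, -0.001], [-0.001, 0.001, -1.0]]
contact_force: [-0.0, 0.2, 0.2]
gripper_width: 0.0371
grasp_force: 0.0
```

Emit:
{"fn": "move_arm", "kwargs": {
  "rows": [
    [14, [0, 0, 0], [0, 0, 0]],
    [14, [0, 0, 0], [0, 0, 0]],
    [14, [0, 0, 0], [0, 0, 0]],
    [14, [0, 0, 0], [0, 0, 0]],
    [14, [0, 0, 0], [0, 0, 0]],
    [14, [0, 0, 0], [0, 0, 0]]
  ]
}}

```text
clock: 8.85
ee_pos: [0.3973, -0.2994, 0.0303]
ee_rot: [[-0.0, 1.0, 0.002], [1.0, 0.0, -0.002], [-0.002, 0.002, -1.0]]
contact_force: [1.3, 1.5, 6.0]
gripper_width: 0.0185
grasp_force: 29.1
```

Emit:
{"fn": "move_arm", "kwargs": {
  "rows": [
    [14, [0, 0, -8], [0, 0, 0]],
    [14, [0, 0, -25], [0, 0, 0]],
    [14, [0, 0, -35], [0, 0, 0]],
    [14, [0, 0, -40], [0, 0, 0]],
    [14, [0, 0, -40], [0, 0, 0]],
    [14, [0, 0, -30], [0, 0, 0]],
    [14, [10, 12, -12], [0, 0, 0]],
    [14, [20, 24, 0], [0, 0, 0]]
  ]
}}

```text
clock: 9.52
ee_pos: [0.4327, -0.2705, 0.2237]
ee_rot: [[0.003, 1.0, 0.005], [1.0, -0.003, -0.005], [-0.005, 0.005, -1.0]]
contact_force: [0.5, 0.5, -1.1]
gripper_width: 0.0184
grasp_force: 29.5
```

Emit:
{"fn": "move_arm", "kwargs": {
  "rows": [
    [14, [23, 28, 0], [0, 0, 0]],
    [14, [23, 28, 0], [0, 0, 0]],
    [14, [23, 28, 0], [0, 0, 0]],
    [14, [23, 28, 0], [0, 0, 0]],
    [14, [23, 28, 0], [0, 0, 0]],
    [14, [23, 28, 0], [0, 0, 0]],
    [14, [14, 16, 0], [0, 0, 0]],
    [14, [8, 9, 0], [0, 0, 0]]
  ]
}}

```text
clock: 10.18
ee_pos: [0.6269, -0.1068, 0.2198]
ee_rot: [[-0.002, 1.0, 0.001], [1.0, 0.002, -0.0], [-0.0, 0.001, -1.0]]
contact_force: [0.1, -0.9, -0.4]
gripper_width: 0.0187
grasp_force: 29.5
```

Emit:
{"fn": "move_arm", "kwargs": {
  "rows": [
    [14, [0, 0, 0], [0, 0, 0]],
    [14, [0, 0, 0], [0, 0, 0]],
    [14, [0, 0, 0], [0, 0, 0]]
  ]
}}

```text
clock: 10.43
ee_pos: [0.6246, -0.1098, 0.2192]
ee_rot: [[0.001, 1.0, -0.0], [1.0, -0.001, -0.0], [-0.0, -0.0, -1.0]]
contact_force: [-0.2, -0.4, -0.2]
gripper_width: 0.019
grasp_force: 29.5
```

Run:
```python
from seg import *
s=robot.sense(); print(s['clock'],s['ee_pos'],np.array(s['ee_rot'])[:,2],s['gripper_width'],s['grasp_force'])
c=cap('wrist','wrist6')
b=blobs(c,(45,100,40),(85,255,255),300)[0]
h=cv2.convexHull(b[3]); print(b[:3],cv2.boundingRect(b[3]),ray(c,[cv2.fitEllipse(h)[0]],s['ee_pos'][2]-.0303+.005))
```

```text
10.4333 [ 0.62459435 -0.10980977  0.2191927 ] [-2.23005927e-04 -2.44626004e-04 -9.99999945e-01] 0.018991501812568038 29.510720372200012
(258.93771963249924, 215.29249756551928, 7873.0) (186, 174, 147, 101) [[ 0.62547363 -0.10786382  0.1938927 ]]
```

View pics/wrist6.png

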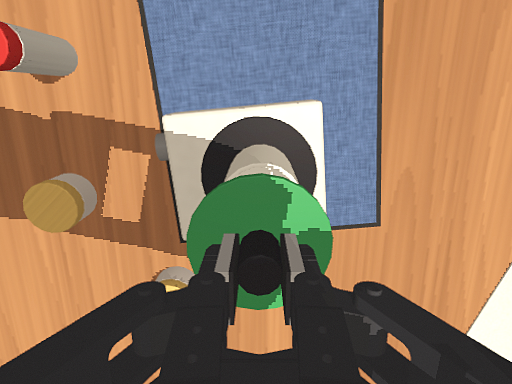

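The wrist view shows the cover level in the fingers, centred at column 259, directly above the beaker and plate at column 259. Lowering it.

Emit:
{"fn": "move_arm", "kwargs": {
  "rows": [
    [14, [0, 1, 10], [0, 0, 0]],
    [14, [0, 0, 18], [0, 0, 0]],
    [14, [0, 0, 13], [0, 0, 0]],
    [14, [0, 0, 8], [0, 0, 0]],
    [14, [0, 0, 4], [0, 0, 0]],
    [14, [0, 0, 2], [0, 0, 0]],
    [14, [0, 0, 0], [0, 0, 0]],
    [14, [0, 0, 0], [0, 0, 0]]
  ]
}}

```text
clock: 11.15
ee_pos: [0.6268, -0.109, 0.1643]
ee_rot: [[0.0, 1.0, 0.001], [1.0, -0.0, -0.0], [-0.0, 0.001, -1.0]]
contact_force: [-0.3, -0.6, -0.3]
gripper_width: 0.0187
grasp_force: 29.5
```

Emit:
{"fn": "move_arm", "kwargs": {
  "rows": [
    [14, [0, 0, 0.8], [0, 0, 0]],
    [14, [0, 0, 0], [0, 0, 0]]
  ]
}}

```text
clock: 11.32
ee_pos: [0.6268, -0.1089, 0.1634]
ee_rot: [[-0.0, 1.0, 0.001], [1.0, 0.0, -0.0], [-0.0, 0.001, -1.0]]
contact_force: [0.8, -0.2, -0.0]
gripper_width: 0.0187
grasp_force: 29.7
```

Emit:
{"fn": "move_arm", "kwargs": {
  "rows": [
    [14, [-0.3, -1, 0.4], [0, 0, 0]],
    [14, [0, 0, 0.4], [0, 0, 0]],
    [14, [0, 0, 0], [0, 0, 0]]
  ]
}}

```text
clock: 11.57
ee_pos: [0.6264, -0.1092, 0.1635]
ee_rot: [[0.0, 1.0, 0.003], [1.0, -0.0, -0.0], [-0.0, 0.003, -1.0]]
contact_force: [1.3, 1.3, 6.3]
gripper_width: 0.0188
grasp_force: 30.2
```

Run:
```python
from seg import *
s=robot.sense(); print(s['ee_pos'],s['contact_force'])
for n in ('side','scene','wrist'):
    c=cap(n,n+'7')
    a={'side':(280,110,380,240),'scene':(150,150,260,260),'wrist':(150,130,360,330)}[n]
    im=c['pixels'][a[1]:a[3],a[0]:a[2],::-1]; cv2.imwrite('pics/t_%s.png'%n,cv2.resize(im,(260,300),interpolation=cv2.INTER_CUBIC))
cv2.imwrite('pics/c7.png',np.hstack([cv2.imread('pics/t_%s.png'%n) for n in('side','scene','wrist')]))
```

```text
[ 0.62639606 -0.10920096  0.16345524] [1.34839189 1.30471415 6.30140003]
```

View pics/c7.png

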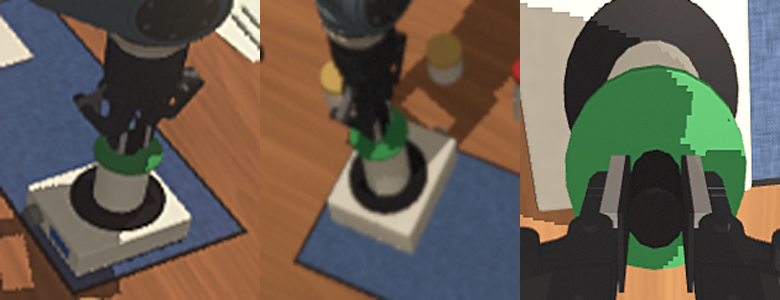

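The cover sits on the beaker in all three views, with 6 N of contact. I'll release it and go to the cell.

Emit:
{"fn": "move_arm", "kwargs": {
  "rows": [
    [24, [0, 0, 0], [0, 0, 0]],
    [30, [0, 0, 0], [0, 0, 0]],
    [45, [0, 0, 0], [0, 0, 0]],
    [45, [0, 0, -4], [0, 0, 0]],
    [45, [0, 0, -20], [0, 0, 0]],
    [45, [0, 0, -30], [0, 0, 0]],
    [60, [0, 0, -20], [0, 0, 0]],
    [85, [10, -18, 0], [0, 0, 0]]
  ]
}}

```text
clock: 12.38
ee_pos: [0.6104, -0.1006, 0.2408]
ee_rot: [[0.001, 1.0, 0.008], [1.0, -0.001, -0.002], [-0.002, 0.008, -1.0]]
contact_force: [1.7, -0.2, 0.4]
gripper_width: 0.0677
grasp_force: 0.0
```

Emit:
{"fn": "move_arm", "kwargs": {
  "rows": [
    [85, [18, -34, 0], [0, 0, 0]],
    [85, [18, -34, 0], [0, 0, 0]],
    [85, [18, -34, 0], [0, 0, 0]],
    [85, [18, -34, 0], [0, 0, 0]],
    [85, [14, -24, 10], [0, 0, 0]],
    [85, [6, -10, 20], [0, 0, 0]],
    [85, [0, 0, 10], [0, 0, 0]],
    [85, [0, 0, 0], [0, 0, 0]]
  ]
}}

```text
clock: 13.05
ee_pos: [0.4361, -0.0068, 0.195]
ee_rot: [[-0.001, 1.0, -0.003], [1.0, 0.001, 0.0], [0.0, -0.003, -1.0]]
contact_force: [0.6, -0.0, 0.1]
gripper_width: 0.0849
grasp_force: 0.0
```

Emit:
{"fn": "move_arm", "kwargs": {
  "rows": [
    [85, [0, 0, 0], [0, 0, 0]],
    [85, [0, 0, 0], [0, 0, 0]]
  ]
}}

```text
clock: 13.22
ee_pos: [0.4382, -0.0074, 0.197]
ee_rot: [[0.0, 1.0, 0.001], [1.0, -0.0, -0.0], [-0.0, 0.001, -1.0]]
contact_force: [0.4, 0.7, -0.3]
gripper_width: 0.085
grasp_force: 0.0
```

Run:
```python
from seg import *
s=robot.sense(); print(s['clock'],s['ee_pos'])
c=cap('wrist','wrist8')
for b in blobs(c,(0,130,70),(6,255,255),200)[:2]: 
    e=cv2.fitEllipse(cv2.convexHull(b[3])); print(b[:3],cv2.boundingRect(b[3]),e,ray(c,[e[0]],.092))
for n in('side','scene'):
    c=cap(n,n+'8')
    for b in blobs(c,(50,120,60),(80,255,255),60)[:1]: 
        e=cv2.fitEllipse(cv2.convexHull(b[3])); print(n,ray(c,[e[0]],.137),cv2.boundingRect(b[3]))
    for b in blobs(c,(0,0,0),(180,255,40),300,(170,180,360,240))[:2]: print(ray(c,[cv2.fitEllipse(cv2.convexHull(b[3]))[0]],.053),cv2.boundingRect(b[3]))
```

```text
13.2167 [ 0.43821235 -0.00740239  0.19695838]
(256.4898137369034, 193.29598370197905, 1718.0) (233, 169, 48, 49) ((256.4637756347656, 193.18418884277344), (46.8464241027832, 48.62493133544922), 12.5269193649292) [[ 0.43738158 -0.0052364   0.092     ]]
side [[ 0.62704101 -0.11163715  0.137     ]] (316, 165, 27, 21)
scene [[ 0.62836595 -0.10857624  0.137     ]] (189, 189, 23, 19)
```

View pics/wrist8.png

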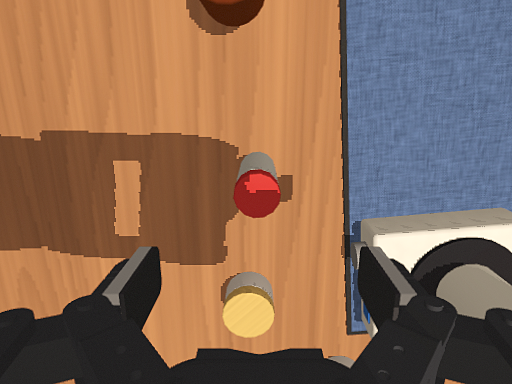

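The red cap is at (256,193), the gold jar at (248,310) and the stirrer at lower right, all clear of the fingers. Grasping the cell.

Emit:
{"fn": "move_arm", "kwargs": {
  "rows": [
    [85, [1.5, -0.5, 25], [0, 0, 0]],
    [70, [0, 0, 35], [0, 0, 0]],
    [60, [0, 0, 35], [0, 0, 0]],
    [60, [0, 0, 25], [0, 0, 0]],
    [60, [0, 0, 12], [0, 0, 0]],
    [60, [0, 0, 5], [0, 0, 0]],
    [45, [0, 0, 0], [0, 0, 0]],
    [28, [0, 0, 0], [0, 0, 0]]
  ],
  "newtons": 45
}}

```text
clock: 14.03
ee_pos: [0.4375, -0.0058, 0.0598]
ee_rot: [[0.0, 1.0, 0.001], [1.0, -0.0, -0.0], [-0.0, 0.001, -1.0]]
contact_force: [0.5, -0.4, 0.5]
gripper_width: 0.0368
grasp_force: 0.0
```

Emit:
{"fn": "move_arm", "kwargs": {
  "rows": [
    [28, [0, 0, 0], [0, 0, 0]],
    [28, [0, 0, 0], [0, 0, 0]],
    [28, [0, 0, 0], [0, 0, 0]],
    [28, [0, 0, 0], [0, 0, 0]],
    [28, [0, 0, 0], [0, 0, 0]]
  ]
}}

```text
clock: 14.45
ee_pos: [0.4376, -0.0057, 0.06]
ee_rot: [[0.0, 1.0, 0.002], [1.0, -0.0, -0.0], [-0.0, 0.002, -1.0]]
contact_force: [-1.3, 0.5, 8.3]
gripper_width: 0.0331
grasp_force: 45.3
```

Emit:
{"fn": "move_arm", "kwargs": {
  "rows": [
    [28, [0, 0, -8], [0, 0, 0]],
    [28, [0, 0, -25], [0, 0, 0]],
    [28, [0, 0, -35], [0, 0, 0]],
    [28, [0, 0, -30], [0, 0, 0]],
    [28, [10, 6.5, -12], [0, 0, 0]],
    [28, [20, 13.5, 0], [0, 0, 0]],
    [28, [25, 16.5, 0], [0, 0, 0]],
    [28, [25, 16.5, 0], [0, 0, 0]]
  ]
}}

```text
clock: 15.12
ee_pos: [0.4904, 0.0752, 0.1703]
ee_rot: [[0.001, 1.0, 0.001], [1.0, -0.001, 0.0], [0.0, 0.001, -1.0]]
contact_force: [-0.0, -0.2, -1.6]
gripper_width: 0.0333
grasp_force: 45.3
```

Emit:
{"fn": "move_arm", "kwargs": {
  "rows": [
    [28, [25, 16.5, 0], [0, 0, 0]],
    [28, [25, 16.5, 0], [0, 0, 0]],
    [28, [25, 16.5, 0], [0, 0, 0]],
    [28, [25, 16.5, 0], [0, 0, 0]],
    [28, [25, 16.5, 0], [0, 0, 0]],
    [28, [20, 13.5, 0], [0, 0, 0]],
    [28, [10, 6.5, 0], [0, 0, 0]],
    [28, [0, 0, 0], [0, 0, 0]]
  ]
}}

```text
clock: 15.78
ee_pos: [0.593, 0.2312, 0.1694]
ee_rot: [[-0.002, 1.0, 0.0], [1.0, 0.002, 0.0], [0.0, 0.0, -1.0]]
contact_force: [-0.3, 0.8, -2.2]
gripper_width: 0.0336
grasp_force: 45.3
```

Emit:
{"fn": "move_arm", "kwargs": {
  "rows": [
    [28, [0, 0, 0], [0, 0, 0]],
    [28, [0, 0, 0], [0, 0, 0]]
  ]
}}

```text
clock: 15.95
ee_pos: [0.5919, 0.2286, 0.1693]
ee_rot: [[0.0, 1.0, -0.001], [1.0, -0.0, -0.0], [-0.0, -0.001, -1.0]]
contact_force: [0.3, -0.9, -1.5]
gripper_width: 0.0332
grasp_force: 45.3
```

Run:
```python
from seg import *
s=robot.sense(); print(s['clock'],s['ee_pos'])
c=cap('wrist','wrist9')
print(proj(c,[[.595,.229,.009]]))
for b in blobs(c,(0,0,150),(180,70,255),2000):
    print(b[:3],cv2.boundingRect(b[3]),ray(c,[b[:2]],.009).round(4)); print(cv2.approxPolyDP(b[3],6,True).reshape(-1,2).tolist(),ray(c,cv2.approxPolyDP(b[3],6,True).reshape(-1,2),.009).round(4)[:,:2].tolist())
for b in blobs(c,(0,130,70),(6,255,255),200)[:1]: 
    e=cv2.fitEllipse(cv2.convexHull(b[3])); print(e,ray(c,[e[0]],.092+s['ee_pos'][2]-.06))
```

```text
15.95 [0.59189029 0.22860427 0.16933697]
[[261.72222259 176.7115057 ]]
(262.492307467741, 168.42651953056577, 11418.0) (196, 113, 125, 131) [[0.5956 0.2364 0.009 ]]
[[315, 113], [196, 124], [212, 233], [226, 232], [231, 211], [251, 195], [264, 196], [284, 243], [284, 219], [288, 227], [320, 225]] [[0.6388, 0.2831], [0.5402, 0.2741], [0.5496, 0.1759], [0.5625, 0.1769], [0.5675, 0.1973], [0.5856, 0.2123], [0.5971, 0.2114], [0.6157, 0.166], [0.6152, 0.1896], [0.619, 0.1819], [0.648, 0.1838]]
((259.304931640625, 311.0105895996094), (102.76710510253906, 105.33074951171875), 79.67525482177734) [[0.59287649 0.23315856 0.20133697]]
```

View pics/wrist9.png

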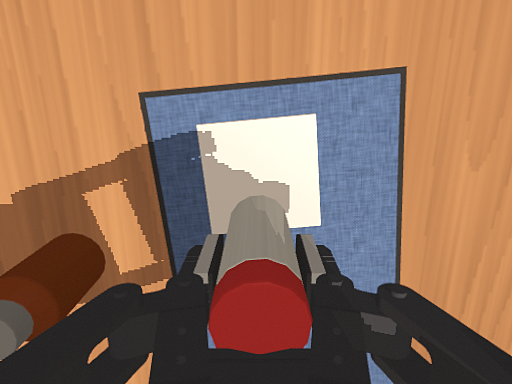

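The tile is fully visible and its corners average (0.594,0.229). The cell is above it and upright. Lowering.

Emit:
{"fn": "move_arm", "kwargs": {
  "rows": [
    [28, [0, 0, 20], [0, 0, 0]],
    [28, [0, 0, 30], [0, 0, 0]],
    [28, [0, 0, 25], [0, 0, 0]],
    [28, [0, 0, 10], [0, 0, 0]],
    [28, [0, 0, 6], [0, 0, 0]],
    [28, [0, 0, 4], [0, 0, 0]],
    [28, [0, 0, 2], [0, 0, 0]],
    [28, [0, 0, 0], [0, 0, 0]]
  ]
}}

```text
clock: 16.67
ee_pos: [0.5929, 0.2294, 0.0731]
ee_rot: [[0.0, 1.0, 0.001], [1.0, -0.0, 0.0], [0.0, 0.001, -1.0]]
contact_force: [-0.3, -0.3, -1.3]
gripper_width: 0.033
grasp_force: 45.2
```

Emit:
{"fn": "move_arm", "kwargs": {
  "rows": [
    [28, [0, 0, 0], [0, 0, 0]],
    [28, [0, 0, 0], [0, 0, 0]]
  ]
}}

```text
clock: 16.83
ee_pos: [0.5929, 0.2295, 0.0731]
ee_rot: [[-0.0, 1.0, 0.001], [1.0, 0.0, 0.0], [0.0, 0.001, -1.0]]
contact_force: [-0.1, -0.6, -1.7]
gripper_width: 0.0332
grasp_force: 45.2
```

Emit:
{"fn": "move_arm", "kwargs": {
  "rows": [
    [28, [0, 1.2, 2], [0, 0, 0]],
    [28, [0, 0, 1.2], [0, 0, 0]],
    [28, [0, 0, 0.8], [0, 0, 0]],
    [28, [0, 0, 0.5], [0, 0, 0]],
    [28, [0, 0, 0], [0, 0, 0]]
  ]
}}

```text
clock: 17.25
ee_pos: [0.5941, 0.2295, 0.0691]
ee_rot: [[-0.0, 1.0, 0.001], [1.0, 0.0, 0.0], [0.0, 0.001, -1.0]]
contact_force: [-4.3, -1.2, 11.1]
gripper_width: 0.0331
grasp_force: 46.5
```

Emit:
{"fn": "move_arm", "kwargs": {
  "rows": [
    [38, [0, 0, 0], [0, 0, 0]],
    [46, [0, 0, 0], [0, 0, 0]],
    [70, [0, 0, 0], [0, 0, 0]],
    [80, [0, 0, -4], [0, 0, 0]],
    [85, [0, 0, -20], [0, 0, 0]],
    [85, [0, 0, -35], [0, 0, 0]],
    [85, [0, 0, -40], [0, 0, 0]],
    [85, [-10, -4, -25], [0, 0, 0]]
  ]
}}

```text
clock: 17.92
ee_pos: [0.5907, 0.2205, 0.1956]
ee_rot: [[-0.001, 1.0, 0.004], [1.0, 0.001, 0.001], [0.001, 0.004, -1.0]]
contact_force: [0.9, 0.5, 1.5]
gripper_width: 0.085
grasp_force: 0.0
```

Emit:
{"fn": "move_arm", "kwargs": {
  "rows": [
    [85, [-22, -10, 0], [0, 0, 0]],
    [85, [-35, -15, 0], [0, 0, 0]],
    [85, [-35, -15, 0], [0, 0, 0]],
    [85, [-35, -15, 0], [0, 0, 0]],
    [85, [-35, -15, 0], [0, 0, 0]],
    [85, [-35, -15, 0], [0, 0, 0]],
    [85, [-35, -15, 0], [0, 0, 0]],
    [85, [-35, -15, 0], [0, 0, 0]]
  ]
}}

```text
clock: 18.58
ee_pos: [0.4737, -0.0491, 0.192]
ee_rot: [[-0.0, 1.0, 0.001], [1.0, 0.0, -0.0], [-0.0, 0.001, -1.0]]
contact_force: [1.0, -0.1, -0.1]
gripper_width: 0.0847
grasp_force: 0.0
```

Emit:
{"fn": "move_arm", "kwargs": {
  "rows": [
    [85, [-35, -15, 0], [0, 0, 0]],
    [85, [-35, -15, 0], [0, 0, 0]],
    [85, [-22, -11, 10], [0, 0, 0]],
    [85, [-8, -4, 10], [0, 0, 0]],
    [85, [0, 0, 0], [0, 0, 0]],
    [85, [0, 0, 0], [0, 0, 0]],
    [85, [0, 0, 0], [0, 0, 0]]
  ]
}}

```text
clock: 19.17
ee_pos: [0.4302, -0.1472, 0.1722]
ee_rot: [[-0.0, 1.0, 0.001], [1.0, 0.0, -0.0], [-0.0, 0.001, -1.0]]
contact_force: [1.3, 0.0, 0.1]
gripper_width: 0.0851
grasp_force: 0.0
```

Run:
```python
from seg import *
s=robot.sense(); print(s['clock'],s['ee_pos'])
c=cap('wrist','wrist10')
for b in blobs(c,(18,110,90),(28,255,255),800):
    e=cv2.fitEllipse(cv2.convexHull(b[3])); print([round(v) for v in b[:3]],e,ray(c,[e[0]],.042).round(4))
for n in('side','scene'):
    c=cap(n,n+'10')
    for b in blobs(c,(0,130,80),(6,255,255),15)[:1]: print(n,'cell',ray(c,[b[:2]],.098),cv2.boundingRect(b[3]))
    for b in blobs(c,(0,0,150),(180,70,255),300,(240,100,340,300))[:2]: print(ray(c,[b[:2]],.009),cv2.boundingRect(b[3]))
```

```text
19.1667 [ 0.43021486 -0.14716271  0.17221102]
[256, 180, 3074] ((255.59967041015625, 180.34861755371094), (63.254859924316406, 63.743324279785156), 161.06134033203125) [[ 0.4285 -0.1422  0.042 ]]
[93, 267, 1684] ((98.6381607055664, 270.45013427734375), (49.782405853271484, 62.898101806640625), 64.03187561035156) [[ 0.2963 -0.2206  0.042 ]]
[356, 304, 814] ((365.5104064941406, 300.0553894042969), (45.149871826171875, 54.77943420410156), 156.7862548828125) [[ 0.5237 -0.2494  0.042 ]]
[[ 0.5863395  -0.09857407  0.009     ]] (291, 181, 49, 41)
scene cell [[0.59784278 0.22947074 0.098     ]] (304, 239, 11, 11)
[[0.60196009 0.23243423 0.009     ]] (286, 239, 43, 40)
```

View pics/wrist10.png

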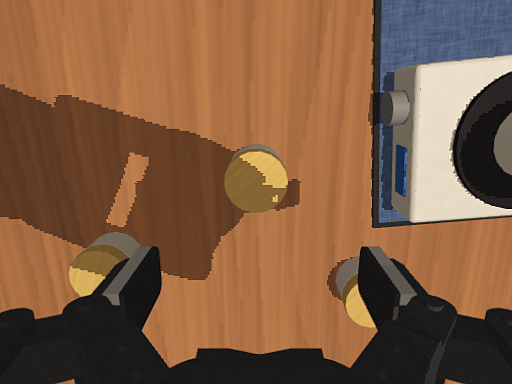

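The target jar lid is at (256,180), and the other two jars at (93,267) and (356,304) are outside the finger path. Grasping it.

Emit:
{"fn": "move_arm", "kwargs": {
  "rows": [
    [85, [4, -1, 25], [0, 0, 0]],
    [85, [0, 0, 35], [0, 0, 0]],
    [85, [0, 0, 35], [0, 0, 0]],
    [80, [0, 0, 30], [0, 0, 0]],
    [75, [0, 0, 15], [0, 0, 0]],
    [75, [0, 0, 7], [0, 0, 0]],
    [70, [0, 0, 0], [0, 0, 0]],
    [46, [0, 0, 0], [0, 0, 0]]
  ],
  "newtons": 35
}}

```text
clock: 19.98
ee_pos: [0.4293, -0.1436, 0.0253]
ee_rot: [[-0.001, 1.0, 0.001], [1.0, 0.001, -0.0], [-0.0, 0.001, -1.0]]
contact_force: [-0.6, -0.5, 0.1]
gripper_width: 0.0595
grasp_force: 0.0
```

Emit:
{"fn": "move_arm", "kwargs": {
  "rows": [
    [46, [0, 0, 0], [0, 0, 0]],
    [46, [0, 0, 0], [0, 0, 0]],
    [46, [0, 0, 0], [0, 0, 0]],
    [46, [0, 0, 0], [0, 0, 0]]
  ]
}}

```text
clock: 20.32
ee_pos: [0.4294, -0.1438, 0.026]
ee_rot: [[-0.0, 1.0, 0.002], [1.0, 0.0, -0.001], [-0.001, 0.002, -1.0]]
contact_force: [-1.7, 2.9, 9.0]
gripper_width: 0.0502
grasp_force: 36.5
```

Emit:
{"fn": "move_arm", "kwargs": {
  "rows": [
    [46, [0, 0, -8], [0, 0, 0]],
    [46, [0, 0, -25], [0, 0, 0]],
    [46, [0, 0, -35], [0, 0, 0]],
    [46, [0, 0, -40], [0, 0, 0]],
    [46, [6, 5, -40], [0, 0, 0]],
    [46, [18, 16, -20], [0, 0, 0]],
    [46, [25, 22.5, 0], [0, 0, 0]],
    [46, [25, 22.5, 0], [0, 0, 0]]
  ]
}}

```text
clock: 20.98
ee_pos: [0.4959, -0.0691, 0.1956]
ee_rot: [[0.002, 1.0, 0.005], [1.0, -0.002, -0.001], [-0.001, 0.005, -1.0]]
contact_force: [-0.6, -0.0, -1.5]
gripper_width: 0.0503
grasp_force: 36.9
```

Emit:
{"fn": "move_arm", "kwargs": {
  "rows": [
    [46, [25, 22.5, 0], [0, 0, 0]],
    [46, [25, 22.5, 0], [0, 0, 0]],
    [46, [25, 22.5, 0], [0, 0, 0]],
    [46, [25, 22.5, 0], [0, 0, 0]],
    [46, [20, 16, 0], [0, 0, 0]],
    [46, [9.7, 8.4, 0], [0, 0, 0]],
    [46, [0, 0, 0], [0, 0, 0]],
    [46, [0, 0, 0], [0, 0, 0]]
  ]
}}

```text
clock: 21.65
ee_pos: [0.6088, 0.0602, 0.1931]
ee_rot: [[-0.001, 1.0, 0.0], [1.0, 0.001, -0.0], [-0.0, 0.0, -1.0]]
contact_force: [0.3, -0.1, -0.2]
gripper_width: 0.0497
grasp_force: 36.9
```

Emit:
{"fn": "move_arm", "kwargs": {
  "rows": [
    [46, [0, 0, 30], [0, 0, 0]],
    [46, [0, 0, 35], [0, 0, 0]],
    [46, [0, 0, 35], [0, 0, 0]],
    [46, [0, 0, 30], [0, 0, 0]],
    [46, [0, 0, 20], [0, 0, 0]],
    [46, [0, 0, 5], [0, 0, 0]],
    [46, [0, 0, 0], [0, 0, 0]],
    [46, [0, 0, 0], [0, 0, 0]]
  ]
}}

```text
clock: 22.32
ee_pos: [0.6096, 0.0595, 0.0392]
ee_rot: [[0.001, 1.0, 0.001], [1.0, -0.001, -0.0], [-0.0, 0.001, -1.0]]
contact_force: [0.4, 0.2, -0.4]
gripper_width: 0.0499
grasp_force: 36.9
```

Run:
```python
from seg import *
s=robot.sense(); print(s['clock'],s['ee_pos'],s['gripper_width'])
for n in('side','scene'):
    c=cap(n,n+'11')
    for b in blobs(c,(15,120,120),(25,255,255),15,(215,140,330,240)): 
        if b[2]<600: print(n,ray(c,[b[:2]],.042+s['ee_pos'][2]-.026),cv2.boundingRect(b[3]),b[2])
```

```text
22.3167 [0.60957146 0.05950195 0.03918069] 0.04988868634082396
```

Emit:
{"fn": "move_arm", "kwargs": {
  "rows": [
    [46, [-0.7, 0, 5], [0, 0, 0]],
    [46, [0, 0, 3], [0, 0, 0]],
    [46, [0, 0, 1.5], [0, 0, 0]],
    [46, [0, 0, 1], [0, 0, 0]],
    [46, [0, 0, 0], [0, 0, 0]]
  ]
}}

```text
clock: 22.83
ee_pos: [0.6092, 0.0593, 0.0289]
ee_rot: [[-0.0, 1.0, 0.0], [1.0, 0.0, -0.0], [-0.0, 0.0, -1.0]]
contact_force: [-8.2, -1.2, 19.8]
gripper_width: 0.0497
grasp_force: 38.3
```

Emit:
{"fn": "move_arm", "kwargs": {
  "rows": [
    [54, [0, 0, 0], [0, 0, 0]],
    [62, [0, 0, 0], [0, 0, 0]],
    [80, [0, 0, 0], [0, 0, 0]],
    [80, [0, 0, -4], [0, 0, 0]],
    [85, [0, 0, -25], [0, 0, 0]],
    [85, [0, 0, -40], [0, 0, 0]],
    [85, [0, 0, -40], [0, 0, 0]],
    [85, [0, 0, -40], [0, 0, 0]]
  ]
}}

```text
clock: 23.5
ee_pos: [0.6087, 0.0593, 0.1779]
ee_rot: [[-0.0, 1.0, -0.001], [1.0, 0.0, -0.0], [-0.0, -0.001, -1.0]]
contact_force: [1.1, 0.9, -0.3]
gripper_width: 0.085
grasp_force: 0.0
```

Emit:
{"fn": "move_arm", "kwargs": {
  "rows": [
    [85, [5, -12, -20], [0, 0, 0]],
    [85, [14, -34, 0], [0, 0, 0]],
    [85, [15, -36, 0], [0, 0, 0]],
    [85, [15, -36, 0], [0, 0, 0]],
    [85, [15, -36, 0], [0, 0, 0]],
    [85, [10, -26, 0], [0, 0, 0]],
    [85, [5, -12, 0], [0, 0, 0]],
    [85, [0, 0, 0], [0, 0, -0.1186]]
  ]
}}

```text
clock: 24.17
ee_pos: [0.4152, 0.1391, 0.1965]
ee_rot: [[-0.118, 0.993, -0.0], [0.993, 0.118, 0.0], [0.0, -0.0, -1.0]]
contact_force: [1.1, -0.2, -0.0]
gripper_width: 0.085
grasp_force: 0.0
```

Emit:
{"fn": "move_arm", "kwargs": {
  "rows": [
    [85, [0, 0, 0], [0, 0, -0.1186]],
    [85, [0, 0, 0], [0, 0, -0.1186]],
    [85, [0, 0, 0], [0, 0, -0.1186]],
    [85, [0, 0, 0], [0, 0, -0.1186]],
    [85, [0, 0, 0], [0, 0, -0.1186]],
    [85, [0, 0, 0], [0, 0, -0.1186]],
    [85, [0, 0, 0], [0, 0, -0.1186]],
    [85, [0, 0, 0], [0, 0, -0.1186]]
  ]
}}

```text
clock: 24.83
ee_pos: [0.4178, 0.1382, 0.1964]
ee_rot: [[-0.879, 0.477, 0.001], [0.477, 0.879, 0.0], [-0.0, 0.0, -1.0]]
contact_force: [0.7, 0.9, -0.2]
gripper_width: 0.0852
grasp_force: 0.0
```

Emit:
{"fn": "move_arm", "kwargs": {
  "rows": [
    [85, [0, 0, 0], [0, 0, -0.1186]],
    [85, [0, 0, 0], [0, 0, -0.1186]],
    [85, [0, 0, 0], [0, 0, -0.1186]],
    [85, [0, 0, 0], [0, 0, -0.1186]],
    [85, [0, 0, 0], [0, 0, -0.1186]],
    [85, [0, 0, 0], [0, 0, 0]],
    [85, [0, 0, 0], [0, 0, 0]],
    [85, [0, 0, 0], [0, 0, 0]]
  ]
}}

```text
clock: 25.5
ee_pos: [0.4174, 0.1383, 0.1963]
ee_rot: [[-0.996, -0.085, 0.0], [-0.085, 0.996, 0.0], [-0.0, 0.0, -1.0]]
contact_force: [-0.4, -0.7, 0.3]
gripper_width: 0.0847
grasp_force: 0.0
```

Run:
```python
from seg import *
s=robot.sense(); print(s['clock'],s['ee_pos'],np.array(s['ee_rot']).round(3).tolist())
c=cap('wrist','wrist12'); print(proj(c,[[.417,.138,.108]]))
for n in('side','scene'):
    c=cap(n,n+'12')
    for b in blobs(c,(15,130,120),(25,255,255),40,(215,130,330,250)): 
        if b[2]<600: print(n,ray(c,[b[:2]],.045),cv2.boundingRect(b[3]),b[2])
```

```text
25.5 [0.4173982  0.1382858  0.19628282] [[-0.996, -0.085, 0.0], [-0.085, 0.996, 0.0], [-0.0, 0.0, -1.0]]
[[259.24175459 201.9052281 ]]
side [[ 0.53267982 -0.24848523  0.045     ]] (305, 239, 20, 11) 154.0
side [[0.60925367 0.05563494 0.045     ]] (289, 151, 16, 12) 135.5
scene [[0.61376161 0.06162071 0.045     ]] (247, 227, 16, 15) 173.0
scene [[ 0.30313849 -0.22210427  0.045     ]] (219, 130, 15, 10) 102.5
```

View pics/wrist12.png

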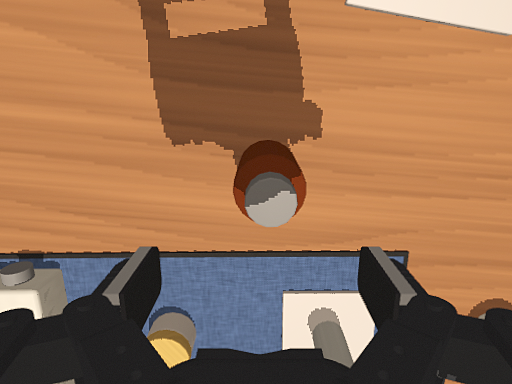

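The bottle cap centre is at (271,199) and the prediction was (259,202), so I need about 8 mm along tool y and 2 mm along tool x. The jar is on the mat and the cell is upright on the tile.

Emit:
{"fn": "move_arm", "kwargs": {
  "rows": [
    [85, [2, 8, 5], [0, 0, 0]],
    [85, [0, 0, 20], [0, 0, 0]],
    [85, [0, 0, 30], [0, 0, 0]],
    [85, [0, 0, 30], [0, 0, 0]],
    [85, [0, 0, 25], [0, 0, 0]],
    [85, [0, 0, 15], [0, 0, 0]],
    [85, [0, 0, 9], [0, 0, 0]],
    [70, [0, 0, 0], [0, 0, 0]]
  ],
  "newtons": 55
}}

```text
clock: 26.32
ee_pos: [0.4134, 0.1463, 0.0607]
ee_rot: [[-0.996, -0.089, -0.003], [-0.089, 0.996, -0.001], [0.003, -0.0, -1.0]]
contact_force: [-0.0, 0.3, -0.3]
gripper_width: 0.075
grasp_force: 0.0
```

Emit:
{"fn": "move_arm", "kwargs": {
  "rows": [
    [50, [0, 0, 0], [0, 0, 0]],
    [50, [0, 0, 0], [0, 0, 0]],
    [50, [0, 0, 0], [0, 0, 0]],
    [50, [0, 0, 0], [0, 0, 0]],
    [50, [0, 0, 0], [0, 0, 0]]
  ]
}}

```text
clock: 26.73
ee_pos: [0.4151, 0.1463, 0.0632]
ee_rot: [[-0.996, -0.089, 0.002], [-0.089, 0.996, 0.001], [-0.002, 0.0, -1.0]]
contact_force: [-0.6, -0.2, 7.8]
gripper_width: 0.0549
grasp_force: 59.2
```

Emit:
{"fn": "move_arm", "kwargs": {
  "rows": [
    [50, [0, 0, -8], [0, 0, 0]],
    [50, [0, 0, -22], [0, 0, 0]],
    [50, [0, 0, -32], [0, 0, 0]],
    [50, [0, 0, -35], [0, 0, 0]],
    [50, [-6, -2.3, -30], [0, 0, 0]],
    [50, [-18, -7, -13], [0, 0, 0]],
    [50, [-27, -10.3, 0], [0, 0, 0]],
    [50, [-27, -10.3, 0], [0, 0, 0]]
  ]
}}

```text
clock: 27.4
ee_pos: [0.4957, 0.1232, 0.2043]
ee_rot: [[-0.996, -0.09, 0.003], [-0.09, 0.996, 0.0], [-0.003, 0.0, -1.0]]
contact_force: [-0.8, 0.7, -1.2]
gripper_width: 0.054
grasp_force: 59.2
```

Emit:
{"fn": "move_arm", "kwargs": {
  "rows": [
    [50, [-27, -10.3, 0], [0, 0, 0]],
    [50, [-27, -10.3, 0], [0, 0, 0]],
    [50, [-27, -10.3, 0], [0, 0, 0]],
    [50, [-27, -10.3, 0], [0, 0, 0]],
    [50, [-27, -10.3, 0], [0, 0, 0]],
    [50, [-27, -10.3, 0], [0, 0, 0]],
    [50, [-20, -7.5, 0], [0, 0, 0]],
    [50, [-10, -3.8, 0], [0, 0, 0]]
  ]
}}

```text
clock: 28.07
ee_pos: [0.6941, 0.0667, 0.2024]
ee_rot: [[-0.996, -0.089, 0.0], [-0.089, 0.996, -0.0], [-0.0, -0.0, -1.0]]
contact_force: [-0.4, 0.5, -2.3]
gripper_width: 0.054
grasp_force: 59.1
```

Emit:
{"fn": "move_arm", "kwargs": {
  "rows": [
    [50, [0, 0, 0], [0, 0, 0]],
    [50, [0, 0, 0], [0, 0, 0]],
    [50, [0, 0, 20], [0, 0, 0]],
    [50, [0, 0, 30], [0, 0, 0]],
    [50, [0, 0, 30], [0, 0, 0]],
    [50, [0, 0, 15], [0, 0, 0]],
    [50, [0, 0, 0], [0, 0, 0]],
    [50, [0, 0, 0], [0, 0, 0]]
  ]
}}

```text
clock: 28.73
ee_pos: [0.6918, 0.0681, 0.1076]
ee_rot: [[-0.996, -0.09, -0.001], [-0.09, 0.996, 0.0], [0.001, 0.0, -1.0]]
contact_force: [0.5, -0.5, -1.8]
gripper_width: 0.0546
grasp_force: 59.1
```

Run:
```python
from seg import *
s=robot.sense(); print(s['clock'],s['ee_pos'],np.array(s['ee_rot']).round(3).tolist(),s['gripper_width'])
c=cap('wrist','wrist13'); J=np.array([.61,.06]); ux=np.array([.996,.089]); 
print(proj(c,[[*J,.045],[*(J-.0255*ux),.045],[*(J+.0255*ux),.045]]))
b=[b for b in blobs(c,(18,110,90),(28,255,255),800)]
for q in b: e=cv2.fitEllipse(cv2.convexHull(q[3])); print(e,ray(c,[e[0]],.045))
```

```text
28.7333 [0.69178112 0.06806534 0.10755054] [[-0.996, -0.09, -0.001], [-0.09, 0.996, 0.0], [0.001, 0.0, -1.0]] 0.05460527248128742
[[258.54395536  68.699645  ]
 [258.58936661  14.02878391]
 [258.50163933 118.6982314 ]]
((256.3544921875, 66.64859008789062), (95.34635925292969, 101.56781768798828), 177.51544189453125) [[0.60910721 0.05877501 0.045     ]]
```

View pics/wrist13.png

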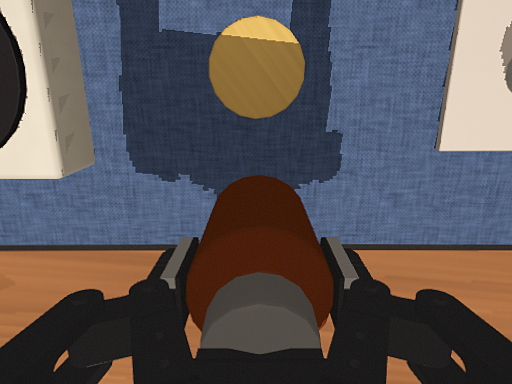

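The jar lid is at (256,67) and the bottle is centred on column 259, so it is straight behind the jar. Lowering.

Emit:
{"fn": "move_arm", "kwargs": {
  "rows": [
    [50, [0, -1, 12], [0, 0, 0]],
    [50, [0, 0, 14], [0, 0, 0]],
    [50, [0, 0, 8], [0, 0, 0]],
    [50, [0, 0, 4], [0, 0, 0]],
    [50, [0, 0, 2], [0, 0, 0]],
    [50, [0, 0, 1], [0, 0, 0]],
    [50, [0, 0, 0], [0, 0, 0]],
    [50, [0, 0, 0], [0, 0, 0]]
  ]
}}

```text
clock: 29.45
ee_pos: [0.6928, 0.0667, 0.0664]
ee_rot: [[-0.996, -0.09, 0.001], [-0.09, 0.996, 0.0], [-0.001, -0.0, -1.0]]
contact_force: [0.0, 0.8, -2.2]
gripper_width: 0.0545
grasp_force: 59.1
```

Run:
```python
from seg import *
s=robot.sense(); print(s['ee_pos'],s['contact_force'])
c=cap('side','side14'); d=cap('scene','scene14')
a=cv2.resize(c['pixels'][90:240,230:400,::-1],(400,353),interpolation=cv2.INTER_CUBIC); b=cv2.resize(d['pixels'][170:320,160:330,::-1],(400,353),interpolation=cv2.INTER_CUBIC)
cv2.imwrite('pics/c14.png',np.hstack([a,b]))
w=cap('wrist','wrist14')
for q in blobs(w,(18,110,90),(28,255,255),500):e=cv2.fitEllipse(cv2.convexHull(q[3])); print(e[0],cv2.boundingRect(q[3]),ray(w,[e[0]],.045))
for q in blobs(w,(0,100,20),(14,255,150),800,(150,60,370,384))[:2]:
    k=q[3].reshape(-1,2); t=k[k[:,1].argmin()]; print(t,ray(w,[t],s['ee_pos'][2]-.0632))
```

```text
[0.69283682 0.06672606 0.06640125] [ 0.02761903  0.81367538 -2.17747092]
(259.1222839355469, 56.39518356323242) (198, 32, 124, 92) [[0.60900064 0.05878196 0.045     ]]
[258 175] [[0.66808191 0.06348387 0.00320125]]
```

Emit:
{"fn": "move_arm", "kwargs": {
  "rows": [
    [50, [2.5, 0, 0], [0, 0, 0]],
    [50, [0, 0, 0.7], [0, 0, 0]],
    [50, [0, 0, 0.4], [0, 0, 0]],
    [50, [0, 0, 0], [0, 0, 0]]
  ]
}}

```text
clock: 29.93
ee_pos: [0.6905, 0.0665, 0.0663]
ee_rot: [[-0.996, -0.089, 0.001], [-0.089, 0.996, 0.0], [-0.001, -0.0, -1.0]]
contact_force: [-2.4, -1.3, 6.5]
gripper_width: 0.0545
grasp_force: 60.0
```

Seated. Release, rise and step back.

Emit:
{"fn": "move_arm", "kwargs": {
  "rows": [
    [58, [0, 0, 0], [0, 0, 0]],
    [66, [0, 0, 0], [0, 0, 0]],
    [85, [0, 0, 0], [0, 0, 0]],
    [85, [0, 0, 0], [0, 0, 0]],
    [85, [0, 0, -5], [0, 0, 0]],
    [85, [0, 0, -25], [0, 0, 0]],
    [85, [0, 0, -40], [0, 0, 0]],
    [85, [0, 0, -40], [0, 0, 0]]
  ]
}}

```text
clock: 30.6
ee_pos: [0.6894, 0.0664, 0.1757]
ee_rot: [[-0.996, -0.089, -0.002], [-0.089, 0.996, -0.0], [0.002, 0.0, -1.0]]
contact_force: [-0.6, -0.8, 0.3]
gripper_width: 0.0852
grasp_force: 0.0
```

Emit:
{"fn": "move_arm", "kwargs": {
  "rows": [
    [85, [0, 0, -40], [0, 0, 0]],
    [85, [20, 0, -35], [0, 0, 0]],
    [85, [35, 0, -10], [0, 0, 0]],
    [85, [35, 0, 0], [0, 0, 0]],
    [85, [35, 0, 0], [0, 0, 0]],
    [85, [20, 0, 0], [0, 0, 0]],
    [85, [0, 0, 0], [0, 0, 0]],
    [85, [0, 0, 0], [0, 0, 0]]
  ]
}}

```text
clock: 31.27
ee_pos: [0.5455, 0.0535, 0.261]
ee_rot: [[-0.996, -0.089, 0.001], [-0.089, 0.996, 0.0], [-0.001, -0.0, -1.0]]
contact_force: [0.6, -0.4, -0.3]
gripper_width: 0.0851
grasp_force: 0.0
```

Run:
```python
from seg import *
s=robot.sense(); print(s['clock'],s['ee_pos'])
w=cap('wrist','wrist15')
for q in blobs(w,(18,110,90),(28,255,255),300):e=cv2.fitEllipse(cv2.convexHull(q[3])); print(e[0],ray(w,[e[0]],.045))
c=cap('side','side15'); d=cap('scene','scene15')
a=cv2.resize(c['pixels'][60:260,220:390,::-1],(340,400),interpolation=cv2.INTER_CUBIC); b=cv2.resize(d['pixels'][150:320,150:400,::-1],(500,340),interpolation=cv2.INTER_CUBIC)
o=np.zeros((600,800,3),np.uint8); o[:400,:300]=a[:,:300]; o[:340,300:]=b
o[340:600,300:647]=cv2.resize(w['pixels'][:,:,::-1],(347,260)); cv2.imwrite('pics/c15.png',o)
```

```text
31.2667 [0.54547541 0.05345732 0.26100116]
(259.1191101074219, 219.6570281982422) [[0.60778454 0.05877409 0.045     ]]
```

View pics/c15.png

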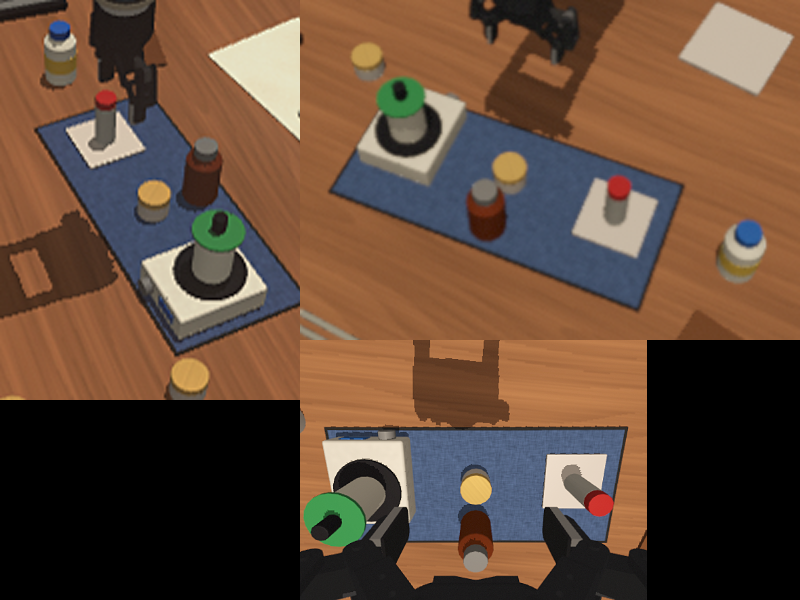

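The check views show the covered beaker on the plate, the jar midway, the bottle square behind it, and the cell on the tile. All are upright and the arm is clear.

```bash
python3 -c "
from rig import robot
print(robot.hand_in())"
```

```text
the job is handed in; nothing more can be done
None
```

The mat is set out as asked and handed in at about 31 s: everything stands upright and released, placed to within about 3 mm by the cameras, and the white bottle and mouse were not touched.

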